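# Find the boxed steel bench block by its weight

## Robot

A 6-joint arm with a two-finger parallel gripper is mounted at the origin on the work surface. World frame = base frame: x ahead of the robot, y to its left, z up, the work surface at z = 0. Lengths are in m, angles in rad, forces in N, time in s.
With the tool pointing down it reaches from about 0.3 to 0.875 m from the base axis. Payload 6.4 kg.
Tool frame: the origin (TCP) lies midway between the tips of the shut fingers; the grasp point (between the pads) lies 19 mm behind it; z points along the fingers, y is the line along which they close (so a half turn about z gives the same grasp; the last joint's range is limited). The gripper opens to 85 mm and grips with 20 to 120 N. Pads are 22 mm wide; open, the fingers measure 114 mm over their backs; the gripper's body (76 mm by 85 mm) begins 54 mm behind the grasp point. The pads swing forward as they close: fully open they stand 13 mm farther back than shut.
Start: joints at [-1.386, 0.181, 1.607, -0, 1.354, -0.206], TCP at [0.219, -0.532, 0.198] pointing down, gripper open.
Joint ranges: [-2.99, 2.99], [-0.89, 2.07], [0.3, 2.58], [-1.14, 4.28], [0, 2.63], [-3.12, 3.12]. Speed limits (rad/s): [2.57, 2.57, 3.01, 3.14, 3.14, 3.14].

## Interface

Orientations are given as a unit quaternion [w, x, y, z].
In Python, from bench import ctrl gives the robot as it stands.
- The arm moves only by the tool drive_tool, never from a script. Its argument "plan" is a list that holds one entry, the list of rows, each a list of 4 numbers: the shift along the tool's x, y, z scaled (see below), then the turn about the tool's z scaled (see below). In form: [[[x, y, z, roll], ...]]. A call has 1 to 12 rows; each row is the pose to reach, as a shift and turn from the pose commanded when the call began, along the tool's axes at that moment, turning the shorter way round; what a row does not reach only later rows make up. The controller multiplies each number of a shift by 400 mm and each number of a turn by 180 degrees. A row lasts 1/12 s, in which the tool goes at most 41.7 mm and 7.16 degrees, less where a joint would pass 70% of its speed; a pose out of reach is approached as far as the arm can. A call with a number of a shift or a turn outside -1 to 1 is refused whole. A call with a gripper value outside its range is refused whole. "jaw" is the closure, from 0 (fully open) to 1 (shut), set as the call begins (left out, the last holds). The fingers move at their own pace and stop on an object; the grip force is fixed at half the most. Time passes only in rows, so rows that repeat a pose let the fingers close. It gives the time, the measured TCP pose, the force, the opening and the grip force at its end, in the units of the state.
- ctrl.get_obs(): the state, without advancing time (a new reading comes with each control period).
- ctrl.camera(name): name is "scene" or "top" or "wrist"; returns (picture, depth): 400x640x3 uint8, red, green, blue; 400x640 float32, m along the optical axis (not along the pixel's ray), 0 where there is no reading.
- ctrl.camera_info(name): a dict with "camera_matrix" (3x3 intrinsics, pixels), "D" ([k1, k2, p1, p2, k3] as OpenCV has them; the pictures are not rectified), "R" (3x3) and "t" (3): a world point X has camera coordinates R X + t; the wrist camera has in their place "T_tool_cam" (4x4, takes a point from camera to tool coordinates, whose origin is the TCP and whose axes are the flange's). Camera axes: x right, y down, z forward; pixel columns grow to the right and rows downward; lengths in m; the calibration is good to about 2 mm. A picture is of the moment at which its call begins: read the wrist's pose just before it. camera_info takes no time and is no camera call.
- ctrl.hand_in(): hands the job in; it is judged then, once.
The state is a dict: "time_s": time; "q": joint angles; "dq": joint speeds; "joint_efforts": joint torques, N m; "eef_pos": TCP position; "eef_rot": TCP orientation; "wrist_force": force on the tool from outside, world axes, zero at the start; "torque": the same for the moment, N m; "opening": opening from 0.0 (shut) to 1.0 (fully open); "grasp_force": force on a finger pad.
Only numpy, scipy, OpenCV 4.12 (cv2) and the standard library are available. Lean on these libraries where they do the work, as an engineer would, in place of code of your own. Each camera call takes 0.05 s, during which the arm holds its last target. There are 200 camera calls.

## Task

Two identical wooden boxes with a steel bar handle at one end of the lid stand on the bead worker's bench: one holds a heavy steel bench block, the other only its cork pad. Lift the handle end of a box by a centimetre or two, its other end staying on the table, to feel how heavy it is, and set it back down where it stood. Then set the heavy box gently and flat in the empty square wooden bead tray, keeping it upright, and leave the light box standing where it is.

Things in the scene. Friction and masses are not known exactly. Their poses are not given: they have to be found in the camera images.
- box_a: closed wooden box, 120 mm (x) by 62 (y) by 46 high. Origin: centre of underside, z up. Steel bar handle across the lid near its -x end: bar along y, 8 mm thick, 42 mm between posts, axis at x=-45, z=60 mm, 14 mm above the lid; straddle it, closing along x. Whichever box (at random) holds the steel block weighs 0.63 to 0.75 kg, the other 0.15; they look alike.
- box_b: identical to box_a. Pinch the bar from above at 5 to 10 N: it turns in the fingers, so raised 10 to 20 mm the box tips on its +x end (smooth sole, slides easily) and the wrist feels 2.8 to 5 N (heavy) or 0.6 to 1.7 N (light), best moving 0.6 mm to +x per mm raised. To carry: grip across the 62 mm width at the middle, closing along y, 20 to 40 N, fingertips 10 to 20 mm up.
- tray: a fixed, empty, open square tray of light wood, 200 by 200 mm outside, walls 7 mm thick and 24 mm high, floor 7 mm thick with pale lining. Origin: centre of its underside, z up, x and y along its sides. A box fits inside at any yaw when near the centre; a box lying in it has its origin 7 mm above the tray's.
Things that resemble listed ones, but are neither listed nor needed, are in the scene too. What is shaped like the box_b but pink or purple is not meant. Leave any orange or pink look-alike of the box_a alone.

How it is judged:
By the outcome, as a careful person would: the job done as asked, in the order asked, and still so for the second after the job is handed in, with the robot touching nothing.
It also fails if it takes over 58 s, if anything falls off the work surface, if the arm or the gripper's body presses on something with over 40 N, if the wrist force passes 120 N, or if a joint passes its speed limit or range.

## Working session

There is one attempt and no reset: what is moved stays moved. The work goes in short steps, Python scripts to look and compute and a tool call to move; the robot and the scene stay as the last step left them, time stands still between calls to the robot, and variables do not carry over. Pictures are saved under pics/ and viewed, at most 10 in all, crops included, and the job is handed in when it is done.

Besides the shell and the picture viewer there is one more tool, called after ">>>" as name(argument=value, ...), one argument or row to a line, values as JSON. drive_tool: Moves the arm, as the interface text tells. Its arguments: {"type":"object","properties":{"plan":{"type":"array"},"jaw":{"type":"number"}},"required":["plan"]}

```bash
mkdir -p pics
python3 - <<'E'
from bench import ctrl
import cv2,numpy as np
np.set_printoptions(precision=4,suppress=True)
o=ctrl.get_obs();print({k:np.round(v,3) for k,v in o.items()})
for n in("top","scene"):
    im,d=ctrl.camera(n);cv2.imwrite(f"pics/{n}.png",im[:,:,::-1]);np.savez(f"{n}.npz",im=im,d=d)
    print(n,ctrl.camera_info(n))
print(ctrl.camera_info("wrist"))
E
```

```text
{'time_s': np.float64(0.0), 'q': array([-1.386,  0.182,  1.608,  0.   ,  1.354, -0.206]), 'dq': array([ 0.   ,  0.001, -0.   , -0.001, -0.   ,  0.   ]), 'joint_efforts': array([ -0.001, -44.487, -35.134,  -0.   ,   0.009,   0.   ]), 'eef_pos': array([ 0.219, -0.531,  0.197]), 'eef_rot': array([-0.001,  0.981,  0.194,  0.   ]), 'wrist_force': array([ 0.201,  0.34 , -0.825]), 'torque': array([-0.019, -0.017,  0.005]), 'grasp_force': np.float64(0.0), 'opening': np.float64(1.001)}
top {'camera_matrix': array([[509.5105,   0.    , 326.8528],
       [  0.    , 509.5105, 207.2933],
       [  0.    ,   0.    ,   1.    ]]), 'D': array([-0.0513,  0.    ,  0.    ,  0.    ,  0.    ]), 'R': array([[ 0.0254, -0.9997,  0.0014],
       [-0.9964, -0.0254, -0.081 ],
       [ 0.081 ,  0.0006, -0.9967]]), 't': array([0.0534, 0.4509, 1.5508])}
scene {'camera_matrix': array([[499.4346,   0.    , 318.2945],
       [  0.    , 499.4346, 199.1236],
       [  0.    ,   0.    ,   1.    ]]), 'D': array([0.0187, 0.    , 0.    , 0.    , 0.    ]), 'R': array([[-0.0825,  0.9963,  0.0235],
       [ 0.5597,  0.0658, -0.8261],
       [-0.8246, -0.055 , -0.563 ]]), 't': array([-0.029 , -0.2177,  1.6434])}
{'camera_matrix': array([[286.1214,   0.    , 316.6733],
       [  0.    , 286.1214, 200.0203],
       [  0.    ,   0.    ,   1.    ]]), 'D': array([-0.0482,  0.    ,  0.    ,  0.    ,  0.    ]), 'T_tool_cam': array([[-0.0007, -0.9628, -0.2701,  0.0675],
       [ 1.    , -0.0009,  0.0004, -0.0018],
       [-0.0007, -0.2701,  0.9628, -0.1769],
       [ 0.    ,  0.    ,  0.    ,  1.    ]])}
```

View pics/top.png

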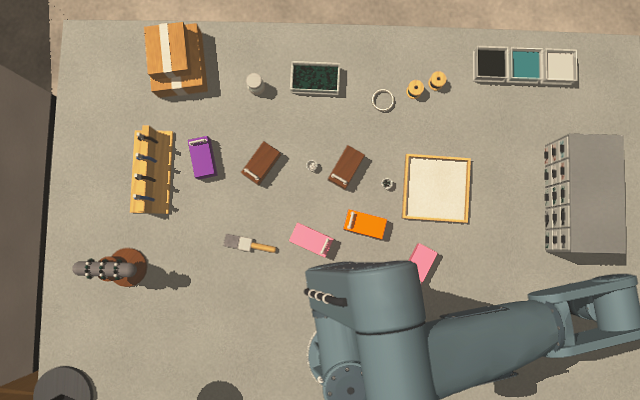

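View pics/scene.png

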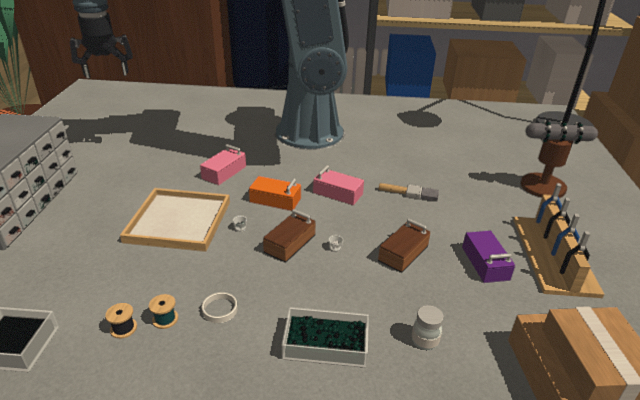

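The top view shows two brown boxes at (262,163) and (348,167), and the tray at (437,188). The look-alikes are purple (202,157), pink (312,240), orange (367,224) and pink (423,262). By the description, the two brown ones are the targets. I'll measure them and check a close crop.

```bash
cat > h.py <<'E'
import numpy as np,cv2
from bench import ctrl
from scipy.spatial.transform import Rotation as Ro
np.set_printoptions(precision=4,suppress=True)
def pose(o):
    q=o["eef_rot"]; return Ro.from_quat([q[1],q[2],q[3],q[0]]).as_matrix(),np.array(o["eef_pos"])
def extr(n,o=None):
    c=ctrl.camera_info(n)
    if n!="wrist": return c,np.array(c["R"]).T,-np.array(c["R"]).T@c["t"]
    R,p=pose(o);T=np.array(c["T_tool_cam"]);return c,R@T[:3,:3],R@T[:3,3]+p
def rays(n,px,o=None):
    c,R,C=extr(n,o)
    u=cv2.undistortPoints(np.float32(px).reshape(-1,1,2),c["camera_matrix"],np.array(c["D"]))[:,0]
    return np.c_[u,np.ones(len(u))]@R.T,C
def plane(n,px,z,o=None):
    d,C=rays(n,px,o);return C+d*((z-C[2])/d[:,2])[:,None]
def cloud(n,d,px,o=None):
    r,C=rays(n,px,o);px=np.int32(px);return C+r*d[px[:,1],px[:,0]][:,None]
def goal(o,xyz,yaw=None):
    "shift in tool axes / 0.4 to put TCP at xyz; roll/pi to put tool y along world yaw"
    R,p=pose(o);s=R.T@(np.array(xyz)-p)/.4
    if yaw is None:return s
    y=np.arctan2(R[1,1],R[0,1]);a=(yaw-y+np.pi/2)%np.pi-np.pi/2
    return np.r_[s,-a/np.pi]
E
python3 - <<'E'
from h import *
z=np.load("top.npz");im,d=z["im"],z["d"]
hsv=cv2.cvtColor(im,cv2.COLOR_RGB2HSV)
for nm,(x0,y0,x1,y1) in dict(L=(235,130,292,195),R=(322,135,376,198)).items():
    ys,xs=np.mgrid[y0:y1,x0:x1];px=np.c_[xs.ravel(),ys.ravel()]
    P=cloud("top",d,px);hz=P[:,2]
    print(nm,np.histogram(hz,bins=np.arange(-.01,.08,.005))[0])
    lid=P[(hz>.038)&(hz<.054)];print(" lid",cv2.minAreaRect(np.float32(lid[:,:2]*1000)),np.median(lid[:,2]))
    H=(hz>.056)&(hz<.075);h=P[H];print(" handle",H.sum(),h.mean(0),px[H].mean(0),cv2.minAreaRect(np.float32(h[:,:2]*1000)))
ys,xs=np.mgrid[145:232,395:480];px=np.c_[xs.ravel(),ys.ravel()];P=cloud("top",d,px)
w=P[(P[:,2]>.017)&(P[:,2]<.034)];print("tray",cv2.minAreaRect(np.float32(w[:,:2]*1000)),np.median(w[:,2]))
a=cv2.resize(im[130:200,230:380],None,fx=5,fy=5,interpolation=2)
cv2.imwrite("pics/crop.png",a[:,:,::-1])
E
```

```text
L [ 249 1231 1101  232   17   11   11   12   16   47  261  356  103   10
   23    6    3]
 lid ((580.279296875, 273.59283447265625), (63.662635803222656, 120.02651977539062), 56.037654876708984) 0.045900545993158515
 handle 40 [0.5442 0.3001 0.063 ] [249.6  172.75] ((545.3923950195312, 297.8154602050781), (47.086734771728516, 17.078773498535156), 46.56834411621094)
R [ 195 1022 1098  227   15    6    7    5    6   37  240  391   88    6
   23   12    1]
 lid ((574.0957641601562, 10.483009338378906), (61.73941421508789, 122.16552734375), 61.28087615966797) 0.046099907590169464
 handle 41 [0.5339 0.0316 0.0635] [338.6585 178.3415] ((534.1474609375, 31.619556427001953), (47.01458740234375, 7.978580474853516), 61.45132064819336)
tray ((518.8262939453125, -272.28076171875), (204.50306701660156, 202.0568084716797), 87.48178100585938) 0.024149466570481115
```

View pics/crop.png

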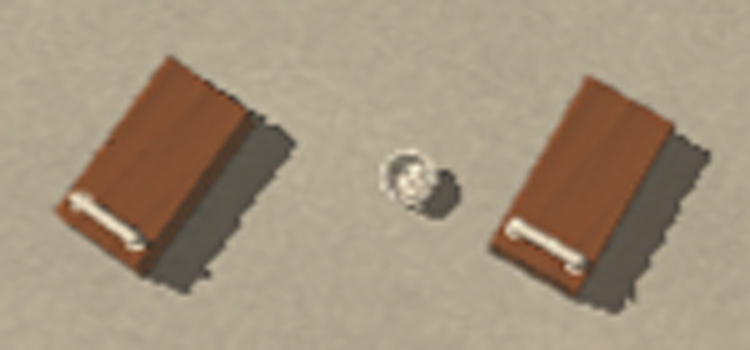

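The crop confirms two matching brown boxes, each with its steel handle at the lower-left end (crop (107,222) and (545,245)). I'll weigh the right-hand one first, since it's nearer the tray.

Run:
```python
from h import *
o=ctrl.get_obs();R,p=pose(o);print(R)
print(goal(o,[.5346,.032,.16],np.deg2rad(-28.5)))
```

```text
[[ 0.9246  0.3809 -0.0002]
 [ 0.3809 -0.9246  0.0016]
 [ 0.0004 -0.0015 -1.    ]]
[ 1.2658 -1.0009  0.0942 -0.2173]
```

>>> drive_tool(
  plan=[
    [[0.7,-0.55,0.05,-0.217],[0.7,-0.55,0.05,-0.217],[0.7,-0.55,0.05,-0.217],[0.7,-0.55,0.05,-0.217],[0.7,-0.55,0.05,-0.217],[0.7,-0.55,0.05,-0.217],[0.7,-0.55,0.05,-0.217],[0.7,-0.55,0.05,-0.217],[0.7,-0.55,0.05,-0.217],[0.7,-0.55,0.05,-0.217],[0.7,-0.55,0.05,-0.217],[0.7,-0.55,0.05,-0.217]],
  ],
)

```text
time_s: 1.1
eef_pos: [0.394, -0.2218, 0.1776]
eef_rot: [0.0, 0.859, 0.511, -0.0]
wrist_force: [-0.6, -0.9, -0.7]
opening: 1.001
grasp_force: 0.0
```

Run:
```python
from h import *
o=ctrl.get_obs();print(o["q"],o["time_s"],goal(o,[.5346,.032,.16],np.deg2rad(-28.5)))
```

```text
[-0.776  -0.0829  1.9245 -0.0005  1.3001 -0.2782] 1.1 [ 0.7254  0.006   0.0437 -0.0001]
```

>>> drive_tool(
  plan=[
    [[0.725,0.006,0.044,0],[0.725,0.006,0.044,0],[0.725,0.006,0.044,0],[0.725,0.006,0.044,0],[0.725,0.006,0.044,0],[0.725,0.006,0.044,0],[0.725,0.006,0.044,0],[0.725,0.006,0.044,0],[0.725,0.006,0.044,0],[0.725,0.006,0.044,0]],
  ],
)

```text
time_s: 1.93
eef_pos: [0.5347, 0.0307, 0.1597]
eef_rot: [-0.0, 0.86, 0.511, -0.001]
wrist_force: [-0.3, -0.3, -0.7]
opening: 0.999
grasp_force: 0.0
```

Run:
```python
from h import *
o=ctrl.get_obs();im,d=ctrl.camera("wrist")
cv2.imwrite("pics/w1.png",im[:,:,::-1])
ys,xs=np.mgrid[0:400:2,0:640:2];px=np.c_[xs.ravel(),ys.ravel()];P=cloud("wrist",d,px,o)
m=(np.hypot(P[:,0]-.574,P[:,1]-.0105)<.085)&(d[px[:,1],px[:,0]]>.05)
lid=m&(P[:,2]>.042)&(P[:,2]<.05);print(lid.sum(),cv2.minAreaRect(np.float32(P[lid,:2]*1000)),np.median(P[lid,2]))
h=m&(P[:,2]>.055)&(P[:,2]<.068);print(h.sum(),cv2.minAreaRect(np.float32(P[h,:2]*1000)),P[h].max(0))
print(o["eef_pos"],goal(o,[.5346,.032,.051],np.deg2rad(-28.5)))
```

```text
1532 ((574.3950805664062, 10.624542236328125), (60.413333892822266, 120.21514892578125), 61.484718322753906) 0.04685820693548878
95 ((533.9610595703125, 32.975975036621094), (48.505516052246094, 6.036294460296631), 61.49634552001953) [0.548  0.0545 0.0659]
[0.5347 0.0307 0.1597] [ 0.003  -0.0015  0.2717 -0.0005]
```

View pics/w1.png

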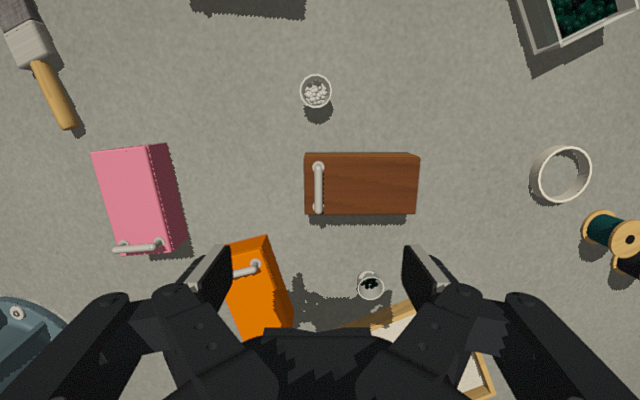

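The wrist view shows the box at (362,184) and its bar at (318,188), matching the top-view pose. The fingers are clear of the pink and orange look-alikes.

>>> drive_tool(
  plan=[
    [[0.003,-0.001,0.1,0],[0.003,-0.001,0.15,0],[0.003,-0.001,0.2,0],[0.003,-0.001,0.23,0],[0.003,-0.001,0.25,0],[0.003,-0.001,0.265,0],[0.003,-0.001,0.272,0],[0.003,-0.001,0.272,0],[0.003,-0.001,0.272,0]],
  ],
  jaw=0.6,
)

```text
time_s: 2.73
eef_pos: [0.5358, 0.033, 0.0522]
eef_rot: [0.0, 0.86, 0.511, 0.001]
wrist_force: [-0.1, -0.1, 0.6]
opening: 0.397
grasp_force: 0.0
```

>>> drive_tool(
  plan=[
    [[0,0,0,0],[0,0,0,0],[0,0,0,0],[0,0,0,0],[0,0,0,0],[0,0,0,0]],
  ],
  jaw=0.86,
)

```text
time_s: 3.23
eef_pos: [0.5351, 0.0333, 0.0514]
eef_rot: [0.0, 0.86, 0.511, 0.0]
wrist_force: [-0.5, 0.4, -0.5]
opening: 0.14
grasp_force: 0.0
```

>>> drive_tool(
  plan=[
    [[0,0,0,0],[0,0,0,0],[0,0,0,0],[0,0,0,0],[0,0,0,0]],
  ],
  jaw=0.91,
)

```text
time_s: 3.65
eef_pos: [0.535, 0.0333, 0.0512]
eef_rot: [-0.0, 0.86, 0.511, -0.0]
wrist_force: [0.4, -0.0, -0.1]
opening: 0.094
grasp_force: 0.0
```

>>> drive_tool(
  plan=[
    [[0,0,0,0],[0,0,0,0],[0,0,0,0],[0,0,0,0]],
  ],
  jaw=0.93,
)

```text
time_s: 3.98
eef_pos: [0.5351, 0.0333, 0.0513]
eef_rot: [-0.0, 0.86, 0.511, 0.0]
wrist_force: [0.4, -0.0, -0.3]
opening: 0.071
grasp_force: 0.0
```

>>> drive_tool(
  plan=[
    [[0,0,0,0],[0,0,0,0],[0,0,0,0],[0,0,0,0]],
  ],
  jaw=0.95,
)

```text
time_s: 4.32
eef_pos: [0.5351, 0.0333, 0.0513]
eef_rot: [-0.0, 0.86, 0.511, -0.0]
wrist_force: [-0.7, -0.7, -0.2]
opening: 0.047
grasp_force: 0.0
```

Run:
```python
from h import *
im,d=ctrl.camera("wrist")
im2,d=ctrl.camera("scene")
cv2.imwrite("pics/w2.png",np.hstack([cv2.resize(im[150:400,170:470],(400,333)),cv2.resize(im2[180:270,240:348],(400,333),interpolation=2)])[:,:,::-1])
```

```text
(no output)
```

View pics/w2.png

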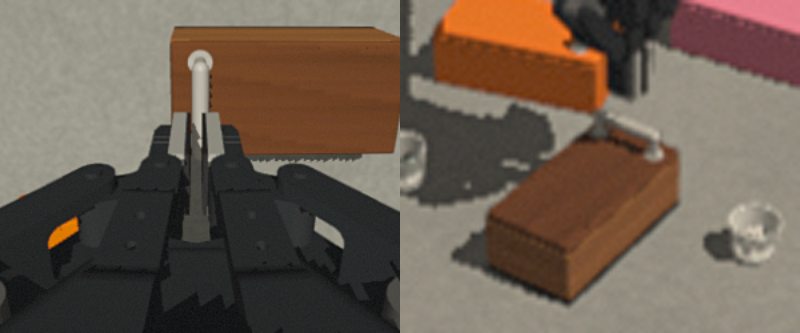

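Run:
```python
from h import *
o=ctrl.get_obs();R,p=pose(o)
for n in("wrist","scene","top"):
    c,Rc,C=extr(n,o)
    for X in(p,p-R[:,2]*.019,[.5346,.032,.06]):
        print(n,cv2.projectPoints((Rc.T@(np.array(X)-C)).reshape(1,3),np.zeros(3),np.zeros(3),c["camera_matrix"],np.array(c["D"]))[0].ravel())
im,d=ctrl.camera("wrist")
ys,xs=np.mgrid[0:400,0:640];px=np.c_[xs.ravel(),ys.ravel()];P=cloud("wrist",d,px,o)
lid=(d.ravel()>.05)&(abs(P[:,2]-.0465)<.004)&(np.hypot(P[:,0]-.574,P[:,1]-.0105)<.085)
print(cv2.minAreaRect(np.float32(P[lid,:2]*1000)))
h=(np.hypot(P[:,0]-.5346,P[:,1]-.032)<.03)&(P[:,2]>.056)&(P[:,2]<.067);print(h.sum(),px[h].min(0),px[h].max(0))
f=(abs(px[:,0]-320)<45)&(P[:,2]>.06)&(px[:,1]>235)&(px[:,1]<260);g=P[f]
for r in range(235,262,3):
    k=(px[:,1]==r)&(abs(px[:,0]-320)<30);print(r,np.c_[px[k,0],(P[k]-p)@R*1000][::6].round().astype(int).tolist())
```

```text
wrist [319.5634 227.8496]
wrist [319.8734 239.4223]
wrist [320.0033 234.8308]
scene [301.7693 216.8652]
scene [301.8091 210.2753]
scene [301.2699 213.7058]
top [338.0121 178.4882]
top [338.1597 177.616 ]
top [338.4963 178.2551]
((574.6542358398438, 11.442100524902344), (61.615074157714844, 120.4161605834961), 61.57194137573242)
718 [314 196] [326 270]
235 [[291, -26, -24, 51], [297, -26, -19, 51], [303, 12, -9, -40], [309, 11, -6, -39], [315, 0, -3, -12], [321, 11, 0, -40], [327, 12, 3, -41], [333, 12, 6, -40], [339, -7, 13, 5], [345, -7, 17, 5]]
238 [[291, -29, -24, 51], [297, -29, -19, 51], [303, 12, -9, -45], [309, 11, -6, -44], [315, -2, -3, -13], [321, 12, 0, -44], [327, 12, 3, -45], [333, 12, 6, -45], [339, -10, 13, 6], [345, -10, 18, 5]]
241 [[291, -32, -24, 51], [297, -32, -19, 51], [303, 12, -9, -48], [309, 11, -6, -47], [315, -4, -3, -11], [321, 11, 0, -47], [327, 12, 3, -48], [333, 11, 6, -47], [339, -11, 13, 4], [345, -12, 18, 5]]
244 [[291, 7, -15, -42], [297, 7, -12, -42], [303, 12, -8, -51], [309, 11, -6, -50], [315, -7, -3, -11], [321, 12, 0, -52], [327, 12, 3, -52], 
[... 353 characters left out ...]
, -12], [321, 9, 0, -52], [327, 12, 3, -58], [333, 12, 6, -58], [339, 8, 9, -50], [345, 8, 12, -50]]
253 [[291, 7, -14, -51], [297, 12, -11, -61], [303, 11, -8, -60], [309, 12, -5, -61], [315, -12, -3, -12], [321, 8, 0, -54], [327, 12, 3, -61], [333, 12, 5, -61], [339, 8, 9, -53], [345, 7, 12, -52]]
256 [[291, 8, -14, -56], [297, 11, -11, -63], [303, 12, -8, -63], [309, 12, -5, -64], [315, -15, -3, -11], [321, 6, 0, -52], [327, 11, 3, -63], [333, 11, 5, -63], [339, 7, 9, -55], [345, 7, 11, -55]]
259 [[291, 7, -14, -58], [297, 12, -10, -66], [303, 11, -8, -66], [309, 11, -5, -66], [315, -17, -3, -11], [321, 5, 0, -54], [327, 11, 3, -66], [333, 11, 5, -66], [339, 7, 8, -58], [345, 7, 11, -58]]
```

Run:
```python
from h import *
o=ctrl.get_obs();R,p=pose(o)
im,d=ctrl.camera("wrist")
ys,xs=np.mgrid[215:300,270:370];px=np.c_[xs.ravel(),ys.ravel()];P=(cloud("wrist",d,px,o)-p)@R*1000
f=P[:,2]<-20
for c in (280,292,300,303,306,309,330,333,336,348):
    k=f&(px[:,0]==c);i=np.where(k)[0]
    if len(i):print(c,px[i[0]],P[i[:3]].round(1).tolist())
print("max z",np.percentile(P[f&(P[:,2]<-25),2],[90,98,100]))
```

```text
280 [280 267] [[12.7, -16.4, -75.4], [12.5, -16.4, -75.7], [12.5, -16.3, -76.6]]
292 [292 243] [[8.3, -14.5, -42.5], [7.6, -14.5, -42.3], [7.4, -14.5, -42.9]]
300 [300 234] [[11.3, -10.6, -38.0], [11.5, -10.5, -39.7], [11.8, -10.4, -41.8]]
303 [303 216] [[68.8, -1.9, -176.9], [11.6, -9.0, -38.6], [11.3, -9.0, -39.3]]
306 [306 234] [[11.4, -7.5, -38.1], [12.1, -7.4, -41.2], [11.1, -7.4, -40.0]]
309 [309 234] [[11.7, -5.9, -38.9], [11.5, -5.9, -39.7], [11.8, -5.8, -41.7]]
330 [330 219] [[68.8, -1.9, -176.9], [11.4, 5.1, -38.0], [11.5, 5.0, -39.8]]
333 [333 234] [[11.4, 6.6, -38.3], [11.8, 6.5, -40.6], [11.5, 6.4, -41.2]]
336 [336 243] [[7.6, 8.1, -41.1], [7.8, 8.0, -42.7], [7.3, 7.9, -42.9]]
348 [348 247] [[7.9, 13.7, -46.6], [7.5, 13.6, -46.9], [7.4, 13.6, -47.8]]
max z [-49.9671 -41.9026 -37.2376]
```

>>> drive_tool(
  plan=[
    [[0,0,0,0],[0,0,0,0],[0,0,0,0],[0,0,0,0],[0,0,0,0]],
  ],
  jaw=0.6,
)

```text
time_s: 4.93
eef_pos: [0.5351, 0.0333, 0.0513]
eef_rot: [0.0, 0.86, 0.511, 0.0]
wrist_force: [0.2, 0.5, 0.7]
opening: 0.4
grasp_force: 0.0
```

The depth reading puts the real fingertips 38 mm behind the reported TCP, and the scene view agrees. They are still above the bar, so I'll lower by that amount.

>>> drive_tool(
  plan=[
    [[0,0,0.02,0],[0,0,0.04,0],[0,0,0.055,0],[0,0,0.07,0],[0,0,0.08,0],[0,0,0.09,0],[0,0,0.094,0],[0,0,0.094,0],[0,0,0.094,0]],
  ],
)

```text
time_s: 5.68
eef_pos: [0.5352, 0.0332, 0.0137]
eef_rot: [0.0, 0.86, 0.511, 0.0]
wrist_force: [0.0, -0.2, -0.9]
opening: 0.4
grasp_force: 0.0
```

>>> drive_tool(
  plan=[
    [[0,0,0,0],[0,0,0,0],[0,0,0,0],[0,0,0,0],[0,0,0,0]],
  ],
  jaw=0.88,
)

```text
time_s: 6.1
eef_pos: [0.5354, 0.0332, 0.014]
eef_rot: [0.0, 0.86, 0.511, 0.0]
wrist_force: [1.0, -1.0, -0.4]
opening: 0.116
grasp_force: 0.4
```

>>> drive_tool(
  plan=[
    [[0,0,0,0],[0,0,0,0],[0,0,0,0]],
  ],
  jaw=0.91,
)

```text
time_s: 6.35
eef_pos: [0.5354, 0.0332, 0.0139]
eef_rot: [0.0, 0.86, 0.511, 0.0]
wrist_force: [1.6, -0.4, 1.6]
opening: 0.09
grasp_force: 3.4
```

>>> drive_tool(
  plan=[
    [[0,0,0,0],[0,0,0,0],[0,0,0,0]],
  ],
  jaw=0.92,
)

```text
time_s: 6.6
eef_pos: [0.5354, 0.0332, 0.014]
eef_rot: [0.0, 0.86, 0.511, 0.0]
wrist_force: [0.7, 0.6, 3.2]
opening: 0.086
grasp_force: 15.6
```

Run:
```python
from h import *
W=[];o=ctrl.get_obs();print(o["wrist_force"],o["torque"],o["grasp_force"],o["opening"])
R,p=pose(o);print((R.T@np.array([.879,-.477,0])))
```

```text
[0.7064 0.6405 3.2392] [-0.1243 -0.1074  0.0004] 15.640527606010437 0.08556721326444056
[0.0011 1.0001 0.0006]
```

>>> drive_tool(
  plan=[
    [[0,0,0,0],[0,0,0,0],[0,0,0,0]],
  ],
  jaw=0.914,
)

```text
time_s: 6.85
eef_pos: [0.5354, 0.0332, 0.014]
eef_rot: [0.0, 0.86, 0.511, 0.0]
wrist_force: [0.6, -0.0, 4.9]
opening: 0.087
grasp_force: 10.8
```

>>> drive_tool(
  plan=[
    [[0,0.003,-0.005,0],[0,0.006,-0.01,0],[0,0.009,-0.015,0],[0,0.012,-0.02,0],[0,0.015,-0.025,0],[0,0.018,-0.03,0],[0,0.0205,-0.034,0],[0,0.0225,-0.0375,0],[0,0.0225,-0.0375,0],[0,0.0225,-0.0375,0],[0,0.0225,-0.0375,0],[0,0.0225,-0.0375,0]],
  ],
  jaw=0.912,
)

```text
time_s: 7.85
eef_pos: [0.5429, 0.029, 0.0286]
eef_rot: [-0.0, 0.86, 0.511, -0.0]
wrist_force: [0.6, -0.6, -1.0]
opening: 0.092
grasp_force: 7.1
```

>>> drive_tool(
  plan=[
    [[0,0,0,0],[0,0,0,0],[0,0,0,0]],
  ],
)

```text
time_s: 8.1
eef_pos: [0.5429, 0.029, 0.0286]
eef_rot: [-0.0, 0.86, 0.511, -0.0]
wrist_force: [0.8, 0.9, -2.0]
opening: 0.09
grasp_force: 7.1
```

Run:
```python
from h import *
W=[]
for i in range(4):
    im,d=ctrl.camera("scene");o=ctrl.get_obs();W.append(o["wrist_force"])
print(np.array(W),o["grasp_force"],o["eef_pos"])
cv2.imwrite("pics/s3.png",cv2.resize(im[170:270,230:360],(650,500),interpolation=2)[:,:,::-1])
```

```text
[[ 0.6834 -0.4263 -0.5464]
 [ 0.3159 -0.5326 -1.2075]
 [ 0.4939  0.3349 -1.2472]
 [ 0.0615  0.1437 -0.9156]] 7.106663882732391 [0.5429 0.029  0.0287]
```

View pics/s3.png

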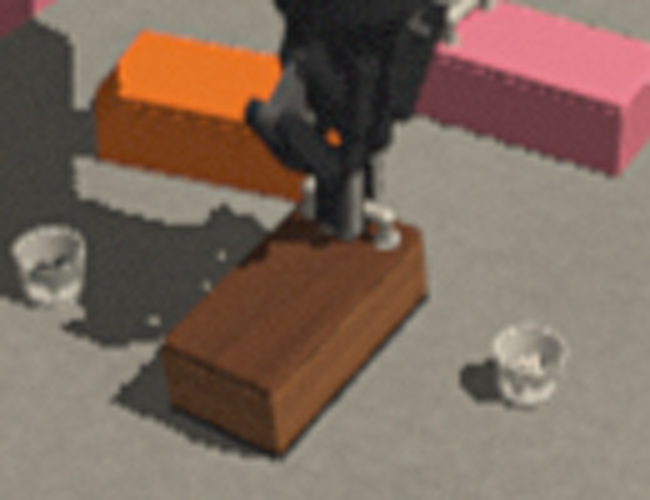

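The scene crop shows the fingers on the bar at (345,210). It isn't clear from this view that the end is raised, so I'll check the lid tilt with depth.

Run:
```python
from h import *
W=[]
for i in range(10):
    o=ctrl.get_obs();im,d=ctrl.camera("wrist");W.append(o["wrist_force"])
print(np.mean(W,0),np.std(W,0))
ys,xs=np.mgrid[0:400,0:640];px=np.c_[xs.ravel(),ys.ravel()];P=cloud("wrist",d,px,o)
u=np.array([.879,-.477]);v=np.array([.477,.879]);s=(P[:,:2]-[.5743,.0106])@u;t=(P[:,:2]-[.5743,.0106])@v
for a in np.arange(-.06,.07,.01):
    k=(abs(s-a)<.004)&(t>-.03)&(t<.03)&(P[:,2]>.03)&(P[:,2]<.075)&(px[:,1]<232);print(round(a,3),k.sum(),np.median(P[k,2]) if k.any() else 0)
```

```text
[-0.0374  0.0652 -1.3679] [0.4898 0.3426 0.4932]
-0.06 39 0.044376591542572064
-0.05 486 0.06258093105349442
-0.04 316 0.06211686797998643
-0.03 494 0.05967647250375871
-0.02 492 0.05825961999934645
-0.01 487 0.05674624058942648
0.0 498 0.05535702823590338
0.01 483 0.05394405219950929
0.02 493 0.052485449087614794
0.03 480 0.05112086688660093
0.04 467 0.04975555861141928
0.05 479 0.04820973184822808
0.06 385 0.046807095192469006
```

The end is raised about 15 mm and the downward load is only 1.4 N, so this box is light and the heavy one is on the left. I'll set this one back by the same path.

>>> drive_tool(
  plan=[
    [[0,-0.002,0.004,0],[0,-0.005,0.009,0],[0,-0.008,0.014,0],[0,-0.011,0.019,0],[0,-0.014,0.024,0],[0,-0.017,0.029,0],[0,-0.02,0.033,0],[0,-0.0225,0.036,0],[0,-0.0225,0.0375,0],[0,-0.0225,0.0375,0],[0,-0.0225,0.0375,0]],
  ],
)

```text
time_s: 9.72
eef_pos: [0.5352, 0.0332, 0.0141]
eef_rot: [0.0, 0.86, 0.511, 0.0]
wrist_force: [-1.3, -1.0, 4.5]
opening: 0.091
grasp_force: 7.5
```

>>> drive_tool(
  plan=[
    [[0,0,0,0],[0,0,0,0],[0,0,0,0],[0,0,0,0]],
  ],
  jaw=0.7,
)

```text
time_s: 10.05
eef_pos: [0.535, 0.0333, 0.0135]
eef_rot: [-0.0, 0.86, 0.511, -0.0]
wrist_force: [-0.7, 0.1, -0.3]
opening: 0.302
grasp_force: 0.0
```

>>> drive_tool(
  plan=[
    [[0,0,-0.05,0],[0,0,-0.1,0],[0,0,-0.2,0],[0,0,-0.3,0],[0,0,-0.4,0],[0,0,-0.4,0],[0,0,-0.4,0]],
  ],
)

```text
time_s: 10.63
eef_pos: [0.5373, 0.033, 0.1769]
eef_rot: [0.002, 0.86, 0.511, 0.003]
wrist_force: [-1.0, -0.3, -1.8]
opening: 0.301
grasp_force: 0.0
```

Run:
```python
from h import *
o=ctrl.get_obs();im,d=ctrl.camera("wrist")
ys,xs=np.mgrid[0:400,0:640];px=np.c_[xs.ravel(),ys.ravel()];P=cloud("wrist",d,px,o)
m=(np.hypot(P[:,0]-.574,P[:,1]-.0105)<.085)&(d.ravel()>.05)&(abs(P[:,2]-.046)<.004)
print(cv2.minAreaRect(np.float32(P[m,:2]*1000)),np.median(P[m,2]))
# L box grasp: closing along box y: yaw -35+90=55
print(o["eef_pos"],o["q"],goal(o,[.5803,.2736,.15],np.deg2rad(55)))
```

```text
((572.5618286132812, 11.350273132324219), (62.549625396728516, 120.54503631591797), 61.63600158691406) 0.04687151886322222
[0.5373 0.033  0.1769] [-0.1594  0.1138  1.7266  0.      1.2946  0.3388] [ 0.5798 -0.1934  0.0672 -0.4641]
```

>>> drive_tool(
  plan=[
    [[0.58,-0.193,0.03,-0.46],[0.58,-0.193,0.03,-0.46],[0.58,-0.193,0.03,-0.46],[0.58,-0.193,0.03,-0.46],[0.58,-0.193,0.03,-0.46],[0.58,-0.193,0.03,-0.46],[0.58,-0.193,0.03,-0.46],[0.58,-0.193,0.03,-0.46],[0.58,-0.193,0.03,-0.46],[0.58,-0.193,0.03,-0.46],[0.58,-0.193,0.03,-0.46],[0.58,-0.193,0.03,-0.46]],
  ],
  jaw=0,
)

```text
time_s: 11.68
eef_pos: [0.5765, 0.2736, 0.1586]
eef_rot: [-0.002, 0.304, 0.953, -0.001]
wrist_force: [1.1, 0.8, -0.4]
opening: 1.001
grasp_force: 0.0
```

>>> drive_tool(
  plan=[
    [[0,0,0,0],[0,0,0,0],[0,0,0,0]],
  ],
)

```text
time_s: 11.93
eef_pos: [0.5774, 0.2737, 0.1603]
eef_rot: [-0.001, 0.308, 0.951, -0.001]
wrist_force: [0.1, 0.9, -0.9]
opening: 0.999
grasp_force: 0.0
```

Run:
```python
from h import *
o=ctrl.get_obs();im,d=ctrl.camera("wrist")
cv2.imwrite("pics/w4.png",im[:,:,::-1])
ys,xs=np.mgrid[0:400,0:640];px=np.c_[xs.ravel(),ys.ravel()];P=cloud("wrist",d,px,o)
m=(np.hypot(P[:,0]-.5803,P[:,1]-.2736)<.085)&(d.ravel()>.05)&(abs(P[:,2]-.046)<.004)
r=cv2.minAreaRect(np.float32(P[m,:2]*1000));print(r,np.median(P[m,2]),m.sum())
h=(np.hypot(P[:,0]-.5803,P[:,1]-.2736)<.085)&(P[:,2]>.056)&(P[:,2]<.068);print(P[h].mean(0))
Rt=(P-pose(o)[1])@pose(o)[0];f=(abs(Rt[:,1])<60)&(Rt[:,2]<-20)&(Rt[:,2]>-.1)
for c in range(150,500,20):
    k=(px[:,0]==c)&(d.ravel()>0)&(Rt[:,2]<-.02)&(Rt[:,2]>-.12);i=np.where(k)[0]
    if len(i):print(c,px[i[0]],Rt[i[2]]*1000)
c=np.r_[r[0]]/1000;print(o["eef_pos"],o["q"],goal(o,[c[0],c[1],-.025],np.deg2rad(55)))
```

```text
((580.1885986328125, 274.7544250488281), (62.16442108154297, 119.22846984863281), 56.23517608642578) 0.04683011327352371 6052
[0.543  0.2997 0.064 ]
150 [150 298] [  8.7955 -59.4519 -90.3499]
170 [170 284] [ 15.3899 -50.5015 -91.4498]
190 [190 265] [  8.4707 -55.4216 -65.5147]
210 [210 250] [ 12.6393 -48.361  -59.0965]
230 [230 246] [  9.9196 -42.3638 -48.9806]
250 [250 339] [  12.2614  -18.0265 -113.1092]
270 [270 327] [  11.5799  -13.4403 -107.4981]
290 [290 327] [  12.6434   -7.449  -108.7105]
310 [310 331] [  11.2674   -1.7227 -108.7173]
330 [330 330] [  11.2383    4.0594 -108.2773]
350 [350 327] [  12.1178    9.8448 -108.0982]
370 [370 328] [  11.0848   15.8371 -107.3525]
390 [390 341] [  13.478    19.6581 -115.1979]
410 [410 245] [ 12.5758  44.217  -53.6125]
430 [430 255] [  8.9638  52.9477 -56.9085]
450 [450 273] [  9.3424  54.8227 -73.813 ]
470 [470 286] [ 15.0731  52.8088 -92.2674]
490 [490 299] [  9.1349  61.466  -91.505 ]
[0.5774 0.2737 0.1603] [ 0.2572  0.3546  1.4693  0.      1.32   -0.6873] [-0.0048  0.007   0.4631 -0.0049]
```

View pics/w4.png

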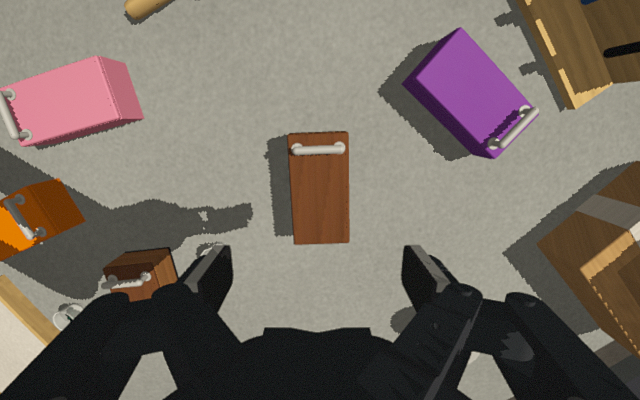

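The wrist view shows the left box centred at (320,188) with its handle at (320,148). The open fingers straddle its width with clearance, and purple (470,95) is well away.

Run:
```python
from h import *
print(goal(ctrl.get_obs(),[.5803,.2744,-.03],np.deg2rad(56)))
```

```text
[-0.0051  0.0058  0.4766 -0.0103]
```

>>> drive_tool(
  plan=[
    [[-0.005,0.006,0.08,-0.01],[-0.005,0.006,0.16,-0.01],[-0.005,0.006,0.24,-0.01],[-0.005,0.006,0.3,-0.01],[-0.005,0.006,0.35,-0.01],[-0.005,0.006,0.39,-0.01],[-0.005,0.006,0.42,-0.01],[-0.005,0.006,0.45,-0.01],[-0.005,0.006,0.467,-0.01],[-0.005,0.006,0.475,-0.01],[-0.005,0.006,0.475,-0.01],[-0.005,0.006,0.475,-0.01]],
  ],
)

```text
time_s: 12.98
eef_pos: [0.5818, 0.2749, -0.0276]
eef_rot: [0.0, 0.292, 0.956, 0.0]
wrist_force: [0.3, 0.4, 0.8]
opening: 1.002
grasp_force: 0.0
```

>>> drive_tool(
  plan=[
    [[0,0,0,0],[0,0,0,0],[0,0,0,0],[0,0,0,0]],
  ],
  jaw=0.24,
)

```text
time_s: 13.32
eef_pos: [0.5815, 0.2748, -0.0277]
eef_rot: [0.0, 0.292, 0.956, 0.0]
wrist_force: [0.1, -0.2, 0.0]
opening: 0.757
grasp_force: 0.0
```

>>> drive_tool(
  plan=[
    [[0,0,0,0],[0,0,0,0],[0,0,0,0]],
  ],
  jaw=0.28,
)

```text
time_s: 13.57
eef_pos: [0.5813, 0.2747, -0.0278]
eef_rot: [0.0, 0.292, 0.956, 0.0]
wrist_force: [-1.1, -1.4, 4.8]
opening: 0.725
grasp_force: 19.3
```

>>> drive_tool(
  plan=[
    [[0,0,0,0],[0,0,0,0],[0,0,0,0]],
  ],
  jaw=0.29,
)

```text
time_s: 13.82
eef_pos: [0.5814, 0.2747, -0.0277]
eef_rot: [0.0, 0.292, 0.956, 0.0]
wrist_force: [-2.5, -0.9, 4.9]
opening: 0.718
grasp_force: 49.9
```

>>> drive_tool(
  plan=[
    [[0,0,0,0],[0,0,0,0],[0,0,0,0]],
  ],
  jaw=0.284,
)

```text
time_s: 14.07
eef_pos: [0.5814, 0.2747, -0.0277]
eef_rot: [0.0, 0.292, 0.956, 0.0]
wrist_force: [-2.0, -0.3, 6.4]
opening: 0.716
grasp_force: 49.9
```

>>> drive_tool(
  plan=[
    [[0,0,-0.01,0],[0,0,-0.025,0],[0,0,-0.04,0],[0,0,-0.05,0],[0,0,-0.05,0],[0,0,-0.05,0],[0,0,-0.05,0]],
  ],
)

```text
time_s: 14.65
eef_pos: [0.5809, 0.2747, -0.0085]
eef_rot: [-0.0, 0.292, 0.956, -0.0]
wrist_force: [-0.4, 0.3, -6.7]
opening: 0.719
grasp_force: 48.6
```

The load is 6.7 N, so this is the heavy box. I'll ease the grip slightly.

>>> drive_tool(
  plan=[
    [[0,0,0,0],[0,0,0,0],[0,0,0,0]],
  ],
  jaw=0.278,
)

```text
time_s: 14.9
eef_pos: [0.5809, 0.2747, -0.0086]
eef_rot: [-0.0, 0.292, 0.956, -0.0]
wrist_force: [-0.5, 0.6, -6.2]
opening: 0.721
grasp_force: 25.3
```

Run:
```python
from h import *
o=ctrl.get_obs();print(o["grasp_force"],o["torque"],o["q"])
for X in([.581,.275,.09],[.5188,-.2723,.09]): print(goal(o,X))
# tray check from scene? refine from top rim
z=np.load("top.npz");im=z["im"];hsv=cv2.cvtColor(im,cv2.COLOR_RGB2HSV)
m=((hsv[:,:,0]>10)&(hsv[:,:,0]<25)&(hsv[:,:,1]>120)).astype(np.uint8);m[:,:395]=0;m[:,480:]=0;m[:145]=0;m[232:]=0
c=max(cv2.findContours(m,0,2)[0],key=cv2.contourArea)
P=plane("top",c[:,0].astype(float),.024);print(cv2.minAreaRect(np.float32(P[:,:2]*1000)))
```

```text
25.270050913095474 [0.0134 0.0038 0.0096] [ 0.2573  0.5675  1.5463  0.      1.0283 -0.7211]
[ 0.0004  0.0007 -0.2465]
[-0.6346 -1.2212 -0.2463]
((518.2177124023438, -270.9223327636719), (203.2554473876953, 200.8399200439453), 87.49078369140625)
```

>>> drive_tool(
  plan=[
    [[0,0,-0.02,0],[0,0,-0.05,0],[0,0,-0.08,0],[0,0,-0.12,0],[0,0,-0.16,0],[0,0,-0.2,0],[0,0,-0.23,0],[0,0,-0.246,0],[0,0,-0.246,0],[0,0,-0.246,0]],
  ],
)

```text
time_s: 15.73
eef_pos: [0.5813, 0.2748, 0.0905]
eef_rot: [0.0, 0.292, 0.956, 0.0]
wrist_force: [-0.1, -0.2, -7.0]
opening: 0.722
grasp_force: 25.3
```

>>> drive_tool(
  plan=[
    [[-0.01,-0.02,0,0],[-0.03,-0.06,0,0],[-0.06,-0.11,0,0],[-0.09,-0.17,0,0],[-0.12,-0.23,0,0],[-0.15,-0.29,0,0],[-0.18,-0.35,0,0],[-0.21,-0.405,0,0],[-0.24,-0.46,0,0],[-0.27,-0.515,0,0],[-0.3,-0.57,0,0],[-0.32,-0.61,0,0]],
  ],
)

```text
time_s: 16.73
eef_pos: [0.5496, -0.0016, 0.0889]
eef_rot: [-0.001, 0.292, 0.956, -0.001]
wrist_force: [0.1, 0.4, -6.8]
opening: 0.722
grasp_force: 25.2
```

>>> drive_tool(
  plan=[
    [[-0.03,-0.06,0,0],[-0.06,-0.115,0,0],[-0.09,-0.17,0,0],[-0.12,-0.225,0,0],[-0.15,-0.28,0,0],[-0.18,-0.335,0,0],[-0.21,-0.39,0,0],[-0.235,-0.45,0,0],[-0.265,-0.51,0,0],[-0.29,-0.56,0,0],[-0.305,-0.59,0,0],[-0.314,-0.611,0,0]],
  ],
)

```text
time_s: 17.73
eef_pos: [0.5176, -0.2735, 0.0891]
eef_rot: [-0.001, 0.293, 0.956, 0.0]
wrist_force: [0.6, -0.1, -7.3]
opening: 0.72
grasp_force: 25.2
```

>>> drive_tool(
  plan=[
    [[0,0,0,0],[0,0,0,0],[0,0,0,0]],
  ],
)

```text
time_s: 17.98
eef_pos: [0.5186, -0.2705, 0.0896]
eef_rot: [-0.001, 0.292, 0.957, 0.001]
wrist_force: [-0.2, 0.3, -6.7]
opening: 0.72
grasp_force: 25.3
```

Run:
```python
from h import *
o=ctrl.get_obs();im,d=ctrl.camera("scene")
cv2.imwrite("pics/s5.png",im[100:300,60:360][:,:,::-1])
print(o["wrist_force"],o["q"],goal(o,[.5186,-.2718,-.0205]))
# lid / clearance from top & scene depth
for n in("top","scene"):
    im,d=ctrl.camera(n);ys,xs=np.mgrid[0:400,0:640];px=np.c_[xs.ravel(),ys.ravel()];P=cloud(n,d,px)
    if n=="scene":
        c=cv2.cvtColor(im,cv2.COLOR_RGB2HSV).reshape(-1,3)
        m=(np.hypot(P[:,0]-.5186,P[:,1]+.2718)<.09)&(c[:,0]<12)&(c[:,1]>110)
        print("brown z pct",np.percentile(P[m,2],[1,5,50,95,99]))
```

```text
[-0.2269  0.2907 -6.6654] [-0.684   0.3205  1.6687  0.0006  1.1538 -1.6633] [-0.0021 -0.0028  0.2753]
brown z pct [0.125  0.1342 0.1629 0.1654 0.1863]
```

View pics/s5.png

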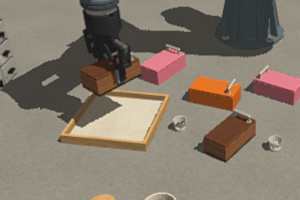

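The scene crop shows the box held level above the tray at crop (110,75). The lid is at 164 mm, so it hasn't slipped. I'll lower it.

>>> drive_tool(
  plan=[
    [[-0.001,-0.002,0.03,0],[-0.001,-0.002,0.07,0],[-0.001,-0.002,0.11,0],[-0.001,-0.002,0.15,0],[-0.001,-0.002,0.18,0],[-0.001,-0.002,0.205,0],[-0.001,-0.002,0.225,0],[-0.001,-0.002,0.24,0],[-0.001,-0.002,0.25,0],[-0.001,-0.002,0.255,0],[-0.001,-0.002,0.26,0],[-0.001,-0.002,0.26,0]],
  ],
)

```text
time_s: 19.13
eef_pos: [0.5188, -0.2731, -0.0138]
eef_rot: [0.0, 0.292, 0.956, -0.0]
wrist_force: [-0.3, -0.4, -8.0]
opening: 0.723
grasp_force: 25.2
```

>>> drive_tool(
  plan=[
    [[0,0,0.002,0],[0,0,0.004,0],[0,0,0.006,0],[0,0,0.008,0],[0,0,0.01,0],[0,0,0.011,0],[0,0,0.012,0],[0,0,0.012,0]],
  ],
)

```text
time_s: 19.8
eef_pos: [0.5186, -0.2729, -0.0188]
eef_rot: [-0.0, 0.292, 0.956, 0.0]
wrist_force: [0.2, 0.3, -6.5]
opening: 0.725
grasp_force: 25.2
```

>>> drive_tool(
  plan=[
    [[0,0,0.001,0],[0,0,0.002,0],[0,0,0.003,0],[0,0,0.004,0],[0,0,0.004,0],[0,0,0.004,0]],
  ],
)

```text
time_s: 20.3
eef_pos: [0.5186, -0.2729, -0.0204]
eef_rot: [-0.0, 0.292, 0.956, 0.0]
wrist_force: [-0.6, 0.7, -6.6]
opening: 0.723
grasp_force: 25.2
```

>>> drive_tool(
  plan=[
    [[0,0,0.001,0],[0,0,0.002,0],[0,0,0.003,0],[0,0,0.003,0],[0,0,0.003,0]],
  ],
)

```text
time_s: 20.72
eef_pos: [0.5189, -0.2731, -0.0208]
eef_rot: [0.0, 0.292, 0.956, -0.0]
wrist_force: [-2.6, 1.2, 3.2]
opening: 0.727
grasp_force: 25.8
```

It has touched down, so I'll release, retreat and check.

>>> drive_tool(
  plan=[
    [[0,0,0,0],[0,0,0,0],[0,0,0,0],[0,0,0,0]],
  ],
  jaw=0.1,
)

```text
time_s: 21.05
eef_pos: [0.5191, -0.2733, -0.0212]
eef_rot: [0.001, 0.292, 0.956, -0.0]
wrist_force: [0.2, 0.4, 0.2]
opening: 0.899
grasp_force: 0.0
```

>>> drive_tool(
  plan=[
    [[0,0,-0.03,0],[0,0,-0.08,0],[0,0,-0.15,0],[0,0,-0.23,0],[0,0,-0.31,0],[0,0,-0.39,0],[0,0,-0.45,0],[0,0,-0.45,0],[0,0,-0.45,0],[0,0,-0.45,0]],
  ],
)

```text
time_s: 21.88
eef_pos: [0.5183, -0.2726, 0.1584]
eef_rot: [-0.0, 0.292, 0.956, 0.0]
wrist_force: [-0.4, 0.0, 0.3]
opening: 0.901
grasp_force: 0.0
```

Run:
```python
from h import *
o=ctrl.get_obs();im,d=ctrl.camera("wrist")
cv2.imwrite("pics/w6.png",im[:,:,::-1])
ys,xs=np.mgrid[0:400,0:640];px=np.c_[xs.ravel(),ys.ravel()];P=cloud("wrist",d,px,o)
m=(np.hypot(P[:,0]-.5186,P[:,1]+.2725)<.085)&(d.ravel()>.05)&(abs(P[:,2]-.053)<.005)
print(cv2.minAreaRect(np.float32(P[m,:2]*1000)),np.median(P[m,2]))
A=np.c_[P[m,:2],np.ones(m.sum())];print("slope",np.linalg.lstsq(A,P[m,2],rcond=None)[0],o["wrist_force"])
im,d=ctrl.camera("top");P=cloud("top",d,px)
m=(np.hypot(P[:,0]-.574,P[:,1]-.0105)<.085)&(abs(P[:,2]-.046)<.006);print("light",cv2.minAreaRect(np.float32(P[m,:2]*1000)))
```

```text
((517.6898803710938, -272.4466247558594), (62.23053741455078, 117.40142059326172), 56.08769607543945) 0.05379712497804007
slope [-0.0011 -0.0001  0.0543] [-0.4199  0.0116  0.3029]
light ((572.6298217773438, 11.108261108398438), (61.95768737792969, 120.9749984741211), 61.40616226196289)
```

View pics/w6.png

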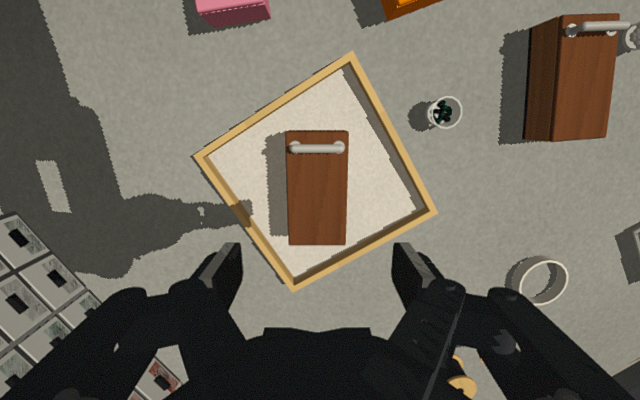

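The heavy box lies flat in the tray at (318,188), clear of the walls, and the light box is within 2 mm of where it stood. Handing in.

```bash
python3 -c "
from bench import ctrl;print(ctrl.hand_in())"
```

```text
the job is handed in; nothing more can be done
None
```

The job is handed in: I weighed the right-hand box (light, about 1.4 N at the handle) and set it back within 2 mm, and the heavy left-hand box (about 6.7 N) now lies flat and upright in the middle of the tray, though its grip briefly reached 50 N against the advised 20 to 40 N.

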